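# Cull the tired spring clip

## Robot

A 7-joint arm with a two-finger parallel gripper is mounted at the origin on the work surface. World frame = base frame: x ahead of the robot, y to its left, z up, the work surface at z = 0. Lengths are in m, angles in rad, forces in N, time in s.
With the tool pointing down it reaches from about 0.425 to 0.875 m from the base axis. Payload 4.7 kg.
Tool frame: the origin (TCP) lies at the very end of the fingers, on their centre line; the grasp point (between the pads) lies 19 mm behind it; z points along the fingers, y is the direction in which the jaws open and shut (so a half turn about z gives the same grasp; the last joint's range is limited). The gripper opens to 87 mm and grips with 3 to 60 N. Pads are 19 mm wide; open, the fingers measure 117 mm over their backs; the gripper's body (75 mm by 190 mm) begins 51 mm behind the grasp point.
Start: joints at [1.228, 0.321, -0.07, 1.45, 0.023, 1.371, -0.057], TCP at [0.227, -0.609, 0.223] pointing down, gripper open.
Joint ranges: [-2.86, 2.86], [-0.3, 2.09], [-1.38, 1.24], [0.06, 2.45], [-1.56, 4.7], [0.09, 2.05], [-2.69, 2.69]. Speed limits (rad/s): [2.57, 2.57, 3.14, 3.14, 3.14, 3.14, 3.14].

## Interface

Orientations are given as a rotation vector (axis times angle).
In Python, from bench import ctrl gives the robot as it stands. The module is installed in compiled form; this text tells all that it offers.
- The arm moves only by the tool move_arm, never from a script. Its arguments are lists of equal length, an entry for each row: "dp": the shift along the tool's x, y, z in units of 30 mm (1.0 is 30 mm), a list of three; "turn": the turn about the tool's z in units of 5 degrees (1.0 is 5 degrees); "jaw": the opening, from -1 (shut) to 1 (fully open). A call has 1 to 5 rows; each row is the pose to reach, as a shift and turn from the pose commanded when the call began, along the tool's axes at that moment; what a row does not reach only later rows make up. A row lasts 1/10 s, in which the tool goes at most 50 mm and 8.59 degrees, less where a joint would pass 70% of its speed; a pose out of reach is approached as far as the arm can. A call with a gripper value outside its range is refused whole. The fingers move at their own pace and stop on an object; "grip_force" is the grip in N (left out, the last holds). Time passes only in rows, so rows that repeat a pose let the fingers close. It gives the time, the measured TCP pose, the force and the opening at its end, in the units of the state.
- ctrl.get_state(): the state, without advancing time (a new reading comes with each control period).
- ctrl.get_image(name): name is "scene" or "top"; returns the picture (420x560x3 uint8, red, green, blue); there is no depth.
- ctrl.camera_info(name): a dict with "intrinsics" (3x3 intrinsics, pixels), "extrinsics" (4x4, takes a point from world to camera coordinates). Camera axes: x right, y up, looking along -z (the intrinsics and any distortion apply to the point x, -y, -z); pixel columns grow to the right and rows downward; lengths in m; the calibration is good to about 2 mm. A picture is of the moment at which its call begins. camera_info takes no time and is no camera call.
- ctrl.close_job(): hands the job in, once; it reports no verdict.
Trained networks look in the newest picture that a camera, given by its name, has taken for a name from the list of things; names that differ only in an ending like _2 or _b are one class to them, and where a whole thing is asked for, a point or a joint stands for the part that bears it (a point fixed in the world has none). Each returns a list of dicts, best first, with "confidence" (0 to 1); they miss things now and then, are a little off and sometimes report something else, mostly with a low value. They report only what shows in the picture. A call takes as long as a camera call. They do not tell look-alikes from the thing itself.
- ctrl.look_for(camera, target): "rect" ([centre column, centre row, width, height] in pixels, round what is visible of it).
- ctrl.masks_of(camera, target): "region" (420x560 bool, what is visible of it) and "rect" ([centre column, centre row, width, height] in pixels, round what is visible of it).
The state is a dict: "time": time; "joint_positions": joint angles; "qd": joint speeds; "joint_torque": joint torques, N m; "position": TCP position; "tool_rot": TCP orientation; "ft_force": force on the tool from outside, world axes, zero at the start; "torque": the same for the moment, N m; "grip_width": opening from 0.0 (shut) to 1.0 (fully open).
Only numpy, scipy, OpenCV 4.12 (cv2) and the standard library are available. Lean on these libraries where they do the work, as an engineer would, in place of code of your own. Each camera call takes 0.05 s, during which the arm holds its last target. There are 200 camera calls.

## Task

One of the four empty brass spring clips on the carving board has a tired spring. Find it by feel: press a clip's thumb curl straight down where it lies by 8 to 9 mm, just short of the solid stop that ends its 10 mm of travel and must not be hit hard, and compare how strongly the clips push back. Lay the tired clip flat, right side up, in the red tray, and leave the sound clips, the clip holding the nut blank and everything else where they are.

Things in the scene. Friction and masses are not known exactly. Their poses are not given: they have to be found in the camera images.
- clip_a_mid (a point): middle of a bent-brass spring clip (one of four alike, 90 x 20 mm, 100 g), 10 mm above its underside. x runs along the clip from thumb end to jaws, y across, z up. Grip it here across y by its two stiff upright ears (24 mm long, 20 mm over both, tops 17 mm above the underside); the lever between them is 14 mm wide. The strip reaches 42 mm towards the jaws, 48 mm towards the thumb end
- clip_a_curl (a point): top of the rolled curl (6 mm thick, 16 mm wide) at the thumb end of clip_a's upper lever, where it is pressed; 40 mm from the clip's middle, on its -x side. Jaws shut, it is 28 mm above the clip's underside; pressed straight down it travels 10 mm, to a solid stop (the turned-up lip of the lower strip)
- clip_a_lever (a joint): how far clip_a's upper lever is squeezed, rad: 0 jaws shut, 0.24 fully open, curl on its stop (0.024 rad = 1 mm at the curl). A coil spring shuts it. At the curl a sound clip pushes back with about 6 N at first and 10 to 11 N when 8 to 9 mm down; a tired one with about 3 N and 5 N. The lever bends for good at 35 N
- clip_b_mid (a point): another of the four clips, same shape and same point as clip_a_mid
- clip_b_curl (a point): the same point of clip_b as clip_a_curl is of clip_a
- clip_b_lever (a joint): how far clip_b's upper lever is squeezed, rad, as for clip_a
- clip_c_mid (a point): another of the four clips, same shape and same point as clip_a_mid
- clip_c_curl (a point): the same point of clip_c as clip_a_curl is of clip_a
- clip_c_lever (a joint): how far clip_c's upper lever is squeezed, rad, as for clip_a
- clip_d_mid (a point): another of the four clips, same shape and same point as clip_a_mid
- clip_d_curl (a point): the same point of clip_d as clip_a_curl is of clip_a
- clip_d_lever (a joint): how far clip_d's upper lever is squeezed, rad, as for clip_a
- board: brown wooden carving board, 150 mm (x) by 360 mm (y), fixed; the four empty clips lie on it side by side, in any order. Origin 34 mm below the centre of its top face; the top stands 16 to 28 mm above the bench, differing from start to start
- tray: low dark-red lacquered tray, 140 x 140 mm outside, walls 5 mm thick and 18 mm high, floor 5 mm thick, open on top, empty, fixed on the bench to the left or right of the board. Origin: centre of its underside
- inkstone: grey slate inkstone 85 x 130 x 21 mm, loose on the bench on the other side of the board from the tray; leave alone. Origin: centre of its underside
- canister: pewter screw-top canister, 59 mm across, 69 mm high, loose beyond the board; leave alone. Origin: centre of its underside
- mouse: plum-wood mouse figure, 58 mm long, 31 mm high, loose beyond the board; leave alone. Origin: centre of its underside
- nut_clip: a fifth clip of the same kind that lies beyond the board and grips a round ivory-coloured tagua nut blank; about 106 mm long, 21 mm high, leave alone. Origin: underside, below the pivot
Not all that is in view belongs to the job. Leave any green or turquoise look-alike of the part that bears clip_d_mid alone.

How it is judged:
By the outcome, as a careful person would: the job done as asked, in the order asked, and still so for the second after the job is handed in, with the robot touching nothing.
It also fails if it takes over 67 s, if anything falls off the work surface, if the arm or the gripper's body presses on something with over 40 N, if the wrist force passes 120 N, or if a joint passes its speed limit or range.

## Working session

There is one attempt and no reset: what is moved stays moved. The work goes in short steps, Python scripts to look and compute and a tool call to move; the robot and the scene stay as the last step left them, time stands still between calls to the robot, and variables do not carry over. Pictures are saved under pics/ and viewed, about 8 in all and at most 12, crops included, and the job is handed in when it is done.

Besides the shell and the picture viewer there is one more tool, called after "Request:" as name(argument=value, ...) on one line, values as JSON. move_arm: Moves the arm, as the interface text tells. Its arguments: {"type":"object","properties":{"dp":{"type":"array","items":{"type":"array","items":{"type":"number"}}},"turn":{"type":"array","items":{"type":"number"}},"jaw":{"type":"array","items":{"type":"number"}},"grip_force":{"type":"number"}},"required":["dp","turn","jaw"]}

```bash
mkdir -p pics
python3 - <<'E'
from bench import ctrl
import cv2,numpy as np
np.set_printoptions(precision=4,suppress=True)
for n in("scene","top"):
    im=ctrl.get_image(n); cv2.imwrite(f"pics/{n}0.png",im[:,:,::-1])
    ci=ctrl.camera_info(n); print(n,{k:(np.array(v).tolist() if not isinstance(v,str) else v) for k,v in ci.items()})
    for r in ctrl.masks_of(n,"clip_a_mid")[:8]: print(r['confidence'],np.array(r['rect']))
s=ctrl.get_state(); print(s)
E
```

```text
scene {'intrinsics': [[535.9474385834571, 0.0, 284.40833677016167], [0.0, 535.9474385834571, 205.94304713947486], [0.0, 0.0, 1.0]], 'extrinsics': [[-0.8537987107012561, 0.5204235940513967, 0.013676416178931283, 0.4933322915289476], [-0.3090815614788311, -0.5278637661949505, 0.791093188374347, 0.1307173948542116], [0.41892284487561665, 0.6712072162105449, 0.6115427400829889, -1.5591951933275157], [0.0, 0.0, 0.0, 1.0]]}
0.76 [274.4 188.6  31.2  20. ]
0.26 [242.8 287.1  24.   17.5]
top {'intrinsics': [[459.83850522583595, 0.0, 283.94213286445813], [0.0, 459.83850522583595, 208.35757033043748], [0.0, 0.0, 1.0]], 'extrinsics': [[0.009545807950737248, -0.999605696122537, -0.02640700342608965, -0.0037254365822146397], [0.9859745704565724, 0.005008670867789803, 0.16682044128078286, -0.5709330938314974], [-0.16662239934517986, -0.027629069754807604, 0.9856336086705542, -0.905189472986781], [0.0, 0.0, 0.0, 1.0]]}
0.88 [336.2 223.1  17.1  40.2]
{'time': 0.2, 'joint_positions': array([ 1.2281,  0.3216, -0.0701,  1.4512,  0.0226,  1.3708, -0.0569]), 'qd': array([-0.0005, -0.0037,  0.0017, -0.0022, -0.0016,  0.0005,  0.0016]), 'joint_torque': array([ -0.0004, -49.1165,  -0.4038, -31.2494,  -0.0637,   0.0406,
         0.0001]), 'position': array([ 0.2269, -0.6088,  0.2219]), 'tool_rot': array([-3.0906, -0.5573,  0.0004]), 'ft_force': array([0.3973, 0.349 , 0.2706]), 'torque': array([ 0.0208, -0.0349,  0.0105]), 'grip_width': 0.9998894764119368}
```

```bash
python3 -c "
import cv2,numpy as np
a=cv2.imread('pics/scene0.png');b=cv2.imread('pics/top0.png')
cv2.imwrite('pics/both.png',cv2.resize(np.vstack([a,b]),None,fx=.7,fy=.7))"
```

```text
(no output)
```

View pics/top0.png

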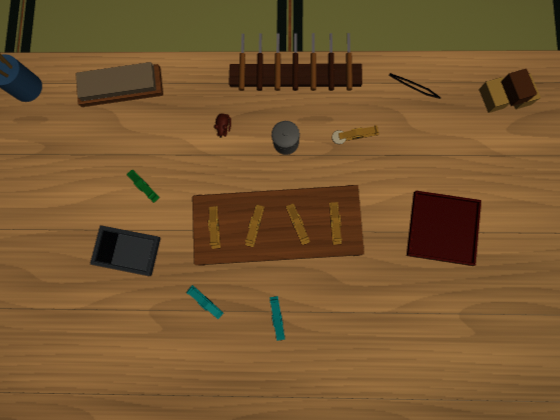

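View pics/scene0.png

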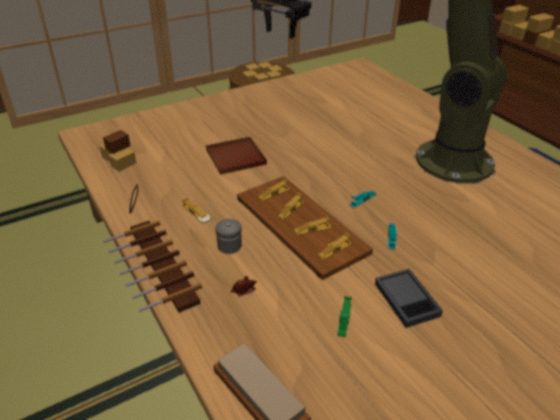

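The top view shows the four empty brass clips on the board at (214,227), (255,225), (298,224) and (336,223). The tray is at (444,228), the nut clip at (356,133), and the green and turquoise look-alikes lie off the board. I'll confirm which way each clip points in one enlarged crop.

```bash
python3 -c "
import cv2,numpy as np
a=cv2.imread('pics/scene0.png')[170:275,235:375];b=cv2.imread('pics/top0.png')[180:270,188:368]
a=cv2.resize(a,(400,300),interpolation=cv2.INTER_CUBIC);b=cv2.resize(b,(800,400),interpolation=cv2.INTER_CUBIC)
c=cv2.imread('pics/scene0.png')[175:230,245:320];c=cv2.resize(c,(400,293),interpolation=cv2.INTER_CUBIC)
c=cv2.copyMakeBorder(c,0,7,0,0,0)
o=np.vstack([cv2.resize(b,(800,300+0)),np.hstack([a,c])])
cv2.imwrite('pics/crop.png',cv2.convertScaleAbs(o,alpha=1.6))"
```

```text
(no output)
```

View pics/crop.png

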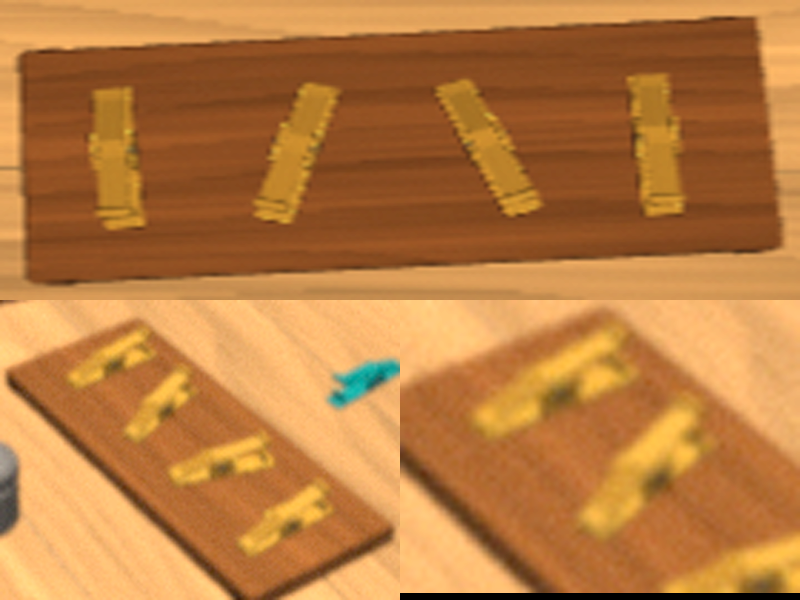

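All four clips point their thumb curl toward the robot (lower end in the top view). Next I'll locate the board and the clips.

```bash
cat > h.py <<'E'
import numpy as np,cv2
from bench import ctrl
from scipy.spatial.transform import Rotation as R
np.set_printoptions(precision=4,suppress=True)
C={n:ctrl.camera_info(n) for n in("scene","top")}
def proj(n,P):
    K,E=np.array(C[n]['intrinsics']),np.array(C[n]['extrinsics'])
    c=np.atleast_2d(P)@E[:3,:3].T+E[:3,3]; c=c*[1,-1,-1]; p=c@K.T
    return p[:,:2]/p[:,2:]
def ray(n,uv,z):
    K,E=np.array(C[n]['intrinsics']),np.array(C[n]['extrinsics'])
    d=np.linalg.solve(K,[uv[0],uv[1],1])*[1,-1,-1]; d=E[:3,:3].T@d; o=-E[:3,:3].T@E[:3,3]
    return o+d*(z-o[2])/d[2]
E
cat > m.py <<'E'
from h import *
from scipy.optimize import least_squares
def seg(f,lo,hi,box):
    im=cv2.imread(f);h=cv2.cvtColor(im,cv2.COLOR_BGR2HSV);m=cv2.inRange(h,lo,hi)
    k=np.zeros_like(m);x0,x1,y0,y1=box;k[y0:y1,x0:x1]=m[y0:y1,x0:x1];return k
im={'top':cv2.imread('pics/top0.png'),'scene':cv2.imread('pics/scene0.png')}
for n,pts in(('top',[(214,227),(205,250),(255,225),(240,140+100),(300,280),(280,200)]),('scene',[(275,190),(300,230),(330,190)])):
    h=cv2.cvtColor(im[n],cv2.COLOR_BGR2HSV); print(n,[h[v,u].tolist() for u,v in pts])
T=[(192,195.5),(359,185.5),(363,254.5),(194,264.5)]  # far-left, far-right, near-right, near-left
# scene: far right..., board top corners
S=[None]*4
S[1]=(238,196);S[2]=(285,179.5);S[3]=(370,248)
loc=np.array([[.075,.18],[.075,-.18],[-.075,-.18],[-.075,.18]])
def f(p):
    x,y,a,h=p;c,s=np.cos(a),np.sin(a);W=np.c_[loc@np.array([[c,s],[-s,c]])+[x,y],np.full(4,h)]
    r=[proj('top',W)-np.array(T)]; 
    q=proj('scene',W); r.append(np.array([q[i]-S[i] for i in(1,2,3)])); return np.vstack(r).ravel()
o=least_squares(f,[.6,0,0,.022]);print('board',o.x,f(o.x).round(1))
zb=o.x[3]
m=seg('pics/top0.png',(16,100,60),(35,255,255),(200,350,195,256))
n,l,st,ce=cv2.connectedComponentsWithStats(m)
for i in range(1,n):
    if st[i,4]<100: continue
    ys,xs=np.where(l==i);r=cv2.minAreaRect(np.c_[xs,ys].astype(np.float32));b=cv2.boxPoints(r)
    v=np.linalg.eigh(np.cov(xs,ys))[1][:,-1]; v*=-np.sign(v[1])
    t=(np.c_[xs,ys]-ce[i])@v; a=ce[i]+v*(t.max()+.3);e=ce[i]+v*(t.min()-.3)
    J=ray('top',a,zb+.007);Q=ray('top',e,zb+.008)
    d=(J-Q)[:2];L=np.hypot(*d);u=d/L; mid=J[:2]*48/90+Q[:2]*42/90
    print(ce[i],st[i,4],'J',J[:2],'L',L,'yaw deg',np.degrees(np.arctan2(u[1],u[0])),'mid',mid,'curl',mid-.04*u)
E
python3 m.py
```

```text
top [[18, 201, 119], [12, 194, 83], [18, 198, 126], [12, 193, 91], [15, 151, 132], [12, 196, 86]]
scene [[20, 183, 114], [18, 186, 137], [15, 141, 163]]
board [0.5419 0.0162 0.0618 0.0092] [ 0.8 -0.3 -0.9  0.3  0.8  0.6  0.2 -0.2 -1.7 -0.7 -1.4 -2.4  2.9  3.1]
[335.1873 222.7899] 395 J [ 0.5918 -0.1043] L 0.09189081068689527 yaw deg 4.379007572276244 mid [ 0.549  -0.1076] curl [ 0.5091 -0.1106]
[254.0879 225.4322] 398 J [0.5842 0.0533] L 0.09168559168159929 yaw deg -14.11903895091672 mid [0.5427 0.0637] curl [0.5039 0.0735]
[297.5518 223.6943] 386 J [ 0.5857 -0.0096] L 0.09169491488376516 yaw deg 23.373213269763614 mid [ 0.5464 -0.0266] curl [ 0.5097 -0.0425]
[213.7268 227.2976] 410 J [0.5812 0.1556] L 0.09208908052699133 yaw deg 5.729337693380496 mid [0.5385 0.1513] curl [0.4987 0.1473]
```

```bash
sed -i 's/^zb=.*/zb=.022/' m.py; python3 m.py | grep mid | sed 's/.*J/J/'
cat > g.py <<'E'
import sys
from h import *
x,y,z,yaw=map(float,sys.argv[1:5])  # yaw = clip yaw deg; tool x along clip x (mod 180)
s=ctrl.get_state();M=R.from_rotvec(s['tool_rot']).as_matrix()
d=M.T@(np.array([x,y,z])-s['position'])/.03
cur=np.degrees(np.arctan2(M[1,0],M[0,0])); t=(cur-yaw+90)%180-90  # tool z down: +turn lowers world yaw
print('t',s['time'],'pos',s['position'],'F',s['ft_force'],'q7',s['joint_positions'][6],'tilt',M[:,2],'curyaw',cur,'\ndp',d,'turn',t/5)
E
python3 g.py 0.509 -0.111 0.15 4.4
```

```text
J [ 0.5894 -0.1033] L 0.09067985051447701 yaw deg 4.378217852518234 mid [ 0.5472 -0.1065] curl [ 0.5073 -0.1096]
J [0.5819 0.0522] L 0.09047699320944294 yaw deg -14.118016670697411 mid [0.5409 0.0625] curl [0.5021 0.0723]
J [ 0.5834 -0.0098] L 0.09048644167723459 yaw deg 23.372748969807663 mid [ 0.5447 -0.0266] curl [ 0.5079 -0.0424]
J [0.579  0.1532] L 0.09087568297652052 yaw deg 5.730741096463627 mid [0.5368 0.149 ] curl [0.497 0.145]
t 0.2 pos [ 0.2269 -0.6088  0.2219] F [0.3973 0.349  0.2706] q7 -0.05690136527437715 tilt [-0.0005  0.0011 -1.    ] curyaw 20.443068422445275 
dp [ 14.6078 -12.2599   2.4089] turn 3.2086136844890545
```

Request:
move_arm(dp=[[14.6,-12.3,2.4],[14.6,-12.3,2.4],[14.6,-12.3,2.4],[14.6,-12.3,2.4],[14.6,-12.3,2.4]], turn=[3.2,3.2,3.2,3.2,3.2], jaw=[-1,-1,-1,-1,-1], grip_force=20)

```text
time: 0.7
position: [0.3496, -0.3911, 0.1911]
tool_rot: [3.139, 0.122, 0.0]
ft_force: [0.4, -0.2, -0.3]
grip_width: 0.626
```

```bash
python3 g.py 0.5073 -0.1096 0.09 4.4
```

```text
t 0.7 pos [ 0.3496 -0.3911  0.1911] F [ 0.4203 -0.2223 -0.3082] q7 -0.716430189103254 tilt [ 0.     -0.0003 -1.    ] curyaw 4.440388262118234 
dp [ 5.9683 -8.9499  3.3668] turn 0.008077652423645531
```

Request:
move_arm(dp=[[6.0,-8.95,2.0],[6.0,-8.95,2.0],[6.0,-8.95,2.4],[6.0,-8.95,2.8],[6.0,-8.95,3.3]], turn=[0,0,0,0,0], jaw=[-1,-1,-1,-1,-1])

```text
time: 1.2
position: [0.4684, -0.1816, 0.1277]
tool_rot: [3.138, 0.122, 0.003]
ft_force: [0.4, -1.2, -0.0]
grip_width: 0.171
```

Request:
move_arm(dp=[[0,0,0],[0,0,0],[0,0,0]], turn=[0,0,0], jaw=[-1,-1,-1])

```text
time: 1.5
position: [0.4668, -0.1846, 0.1275]
tool_rot: [3.139, 0.119, -0.0]
ft_force: [0.0, -0.3, 0.4]
grip_width: 0.008
```

```bash
python3 g.py 0.5073 -0.1096 0.06 4.4
python3 - <<'E'
from h import *
a=ctrl.get_image('scene')[150:270,220:380,::-1];b=ctrl.get_image('top')[160:280,200:360,::-1]
o=np.hstack([cv2.resize(i,(400,300),interpolation=cv2.INTER_CUBIC) for i in(a,b)]);cv2.imwrite('pics/p1.png',cv2.convertScaleAbs(o,alpha=1.6))
E
```

```text
t 1.5 pos [ 0.4668 -0.1846  0.1275] F [ 0.0041 -0.3178  0.4478] q7 -1.207650102474718 tilt [-0.0001 -0.0008 -1.    ] curyaw 4.350998514276307 
dp [ 1.5378 -2.3934  2.2486] turn -0.009800297144738578
```

View pics/p1.png

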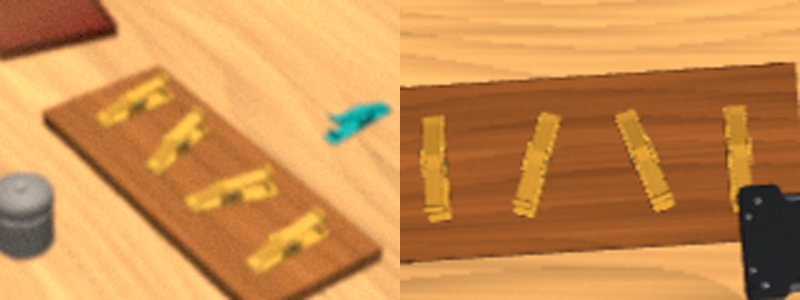

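The gripper is just right of the rightmost clip, and the clips are undisturbed. I'll move over the first curl.

Request:
move_arm(dp=[[1.54,-2.4,1.2],[1.54,-2.4,1.8],[1.54,-2.4,2.0],[1.54,-2.4,2.0]], turn=[0,0,0,0], jaw=[-1,-1,-1,-1])

```text
time: 2.0
position: [0.5065, -0.1079, 0.066]
tool_rot: [-3.138, -0.123, 0.005]
ft_force: [0.1, -0.5, -0.0]
grip_width: 0.003
```

```bash
python3 g.py 0.5073 -0.1096 0.06 4.4
python3 - <<'E'
from h import *
a=ctrl.get_image('scene')[160:230,230:323,::-1]
cv2.imwrite('pics/p2.png',cv2.convertScaleAbs(cv2.resize(a,(744,560),interpolation=cv2.INTER_CUBIC),alpha=1.6))
E
```

```text
t 2.0 pos [ 0.5065 -0.1079  0.066 ] F [ 0.1082 -0.5241 -0.0086] q7 -1.4269691738725863 tilt [-0.0029  0.0006 -1.    ] curyaw 4.475634018648208 
dp [0.023  0.0593 0.1987] turn 0.015126803729640415
```

View pics/p2.png

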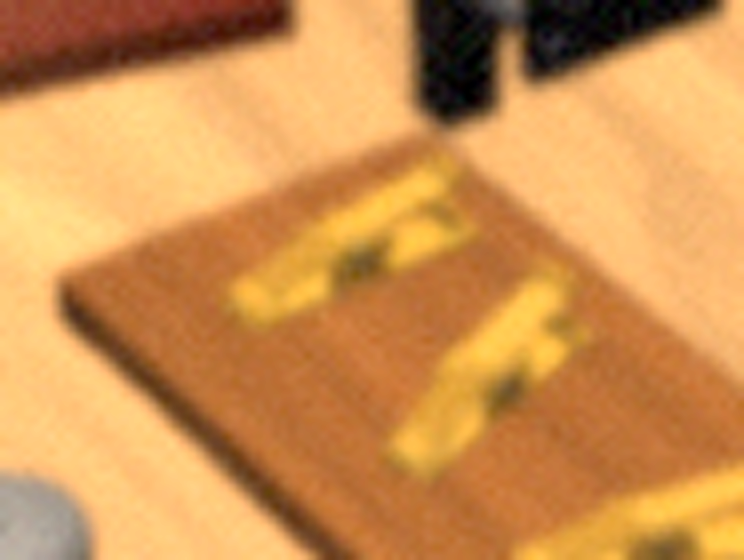

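Request:
move_arm(dp=[[0.02,0.06,0.2],[0.02,0.06,0.3],[0.02,0.06,0.3]], turn=[0,0,0], jaw=[-1,-1,-1])

```text
time: 2.35
position: [0.508, -0.111, 0.0584]
tool_rot: [3.139, 0.118, -0.0]
ft_force: [0.2, -0.7, 0.5]
grip_width: 0.005
```

Request:
move_arm(dp=[[0,0,0.05],[0,0,0.05]], turn=[0,0], jaw=[-1,-1])

```text
time: 2.55
position: [0.5083, -0.1099, 0.0569]
tool_rot: [3.139, 0.121, 0.0]
ft_force: [0.3, -0.5, 0.5]
grip_width: 0.002
```

Request:
move_arm(dp=[[0,0,0.05],[0,0,0.05]], turn=[0,0], jaw=[-1,-1])

```text
time: 2.75
position: [0.5083, -0.1096, 0.0552]
tool_rot: [3.139, 0.122, -0.0]
ft_force: [-0.6, -0.2, -0.8]
grip_width: 0.007
```

Request:
move_arm(dp=[[0,0,0.05],[0,0,0.05]], turn=[0,0], jaw=[-1,-1])

```text
time: 2.95
position: [0.5082, -0.1096, 0.0536]
tool_rot: [-3.139, -0.122, 0.001]
ft_force: [0.5, 0.5, 0.2]
grip_width: 0.008
```

Request:
move_arm(dp=[[0,0,0.05],[0,0,0.05]], turn=[0,0], jaw=[-1,-1])

```text
time: 3.15
position: [0.5082, -0.1096, 0.0521]
tool_rot: [-3.139, -0.122, 0.001]
ft_force: [-0.1, -0.4, -0.3]
grip_width: 0.007
```

Nothing touched yet; I'll continue in 1 mm steps.

Request:
move_arm(dp=[[0,0,0.033],[0,0,0.033]], turn=[0,0], jaw=[-1,-1])

```text
time: 3.35
position: [0.5082, -0.1097, 0.0512]
tool_rot: [-3.139, -0.122, 0.0]
ft_force: [-0.1, 0.8, -1.0]
grip_width: 0.004
```

Request:
move_arm(dp=[[0,0,0.033],[0,0,0.033]], turn=[0,0], jaw=[-1,-1])

```text
time: 3.55
position: [0.5083, -0.1097, 0.0502]
tool_rot: [3.139, 0.122, -0.0]
ft_force: [0.3, -1.1, -0.1]
grip_width: 0.007
```

Request:
move_arm(dp=[[0,0,0.033],[0,0,0.033]], turn=[0,0], jaw=[-1,-1])

```text
time: 3.75
position: [0.5082, -0.1097, 0.0492]
tool_rot: [3.139, 0.122, -0.0]
ft_force: [-0.1, 0.4, 0.7]
grip_width: 0.007
```

Request:
move_arm(dp=[[0,0,0.033],[0,0,0.033]], turn=[0,0], jaw=[-1,-1])

```text
time: 3.95
position: [0.5083, -0.1097, 0.0482]
tool_rot: [3.139, 0.122, -0.0]
ft_force: [-0.1, -1.2, -0.4]
grip_width: 0.01
```

Request:
move_arm(dp=[[0,0,0.033],[0,0,0.033]], turn=[0,0], jaw=[-1,-1])

```text
time: 4.15
position: [0.5083, -0.1097, 0.0472]
tool_rot: [3.139, 0.122, -0.0]
ft_force: [0.2, -0.7, 0.4]
grip_width: 0.004
```

Request:
move_arm(dp=[[0,0,0.033],[0,0,0.033]], turn=[0,0], jaw=[-1,-1])

```text
time: 4.35
position: [0.5082, -0.1097, 0.0462]
tool_rot: [-3.139, -0.122, 0.0]
ft_force: [0.1, -0.3, 0.5]
grip_width: 0.009
```

Request:
move_arm(dp=[[0,0,0.033],[0,0,0.033]], turn=[0,0], jaw=[-1,-1])

```text
time: 4.55
position: [0.5084, -0.1097, 0.0456]
tool_rot: [3.139, 0.122, 0.0]
ft_force: [0.0, 0.0, 1.8]
grip_width: 0.01
```

Request:
move_arm(dp=[[0,0,0.033],[0,0,0.033]], turn=[0,0], jaw=[-1,-1])

```text
time: 4.75
position: [0.5084, -0.1097, 0.045]
tool_rot: [3.139, 0.122, -0.0]
ft_force: [-2.2, -1.0, 7.9]
grip_width: 0.003
```

Request:
move_arm(dp=[[0,0,0.033],[0,0,0.033]], turn=[0,0], jaw=[-1,-1])

```text
time: 4.95
position: [0.5081, -0.1098, 0.0441]
tool_rot: [3.139, 0.122, -0.001]
ft_force: [-3.4, 0.3, 8.7]
grip_width: 0.004
```

Request:
move_arm(dp=[[0,0,0.033],[0,0,0.067],[0,0,0.067]], turn=[0,0,0], jaw=[-1,-1,-1])

```text
time: 5.25
position: [0.5075, -0.1098, 0.042]
tool_rot: [3.139, 0.121, -0.003]
ft_force: [-4.7, 0.6, 9.2]
grip_width: 0.006
```

Request:
move_arm(dp=[[0,0,0.033],[0,0,0.067],[0,0,0.067]], turn=[0,0,0], jaw=[-1,-1,-1])

```text
time: 5.55
position: [0.5069, -0.1099, 0.0399]
tool_rot: [3.139, 0.121, -0.005]
ft_force: [-6.0, 1.3, 10.0]
grip_width: 0.002
```

Request:
move_arm(dp=[[0,0,0.033],[0,0,0.067],[0,0,0.067]], turn=[0,0,0], jaw=[-1,-1,-1])

```text
time: 5.85
position: [0.5065, -0.1099, 0.0378]
tool_rot: [3.139, 0.121, -0.007]
ft_force: [-7.1, 0.8, 11.3]
grip_width: 0.007
```

Request:
move_arm(dp=[[0,0,0.022],[0,0,0.022],[0,0,0.022]], turn=[0,0,0], jaw=[-1,-1,-1])

```text
time: 6.15
position: [0.5064, -0.1099, 0.0372]
tool_rot: [3.139, 0.121, -0.007]
ft_force: [-7.9, 0.1, 11.1]
grip_width: 0.0
```

Request:
move_arm(dp=[[0,0,-0.2],[0,0,-0.5],[0,0,-0.8],[0,0,-0.8]], turn=[0,0,0,0], jaw=[-1,-1,-1,-1])

```text
time: 6.55
position: [0.5093, -0.1099, 0.0619]
tool_rot: [3.138, 0.122, 0.003]
ft_force: [-0.1, -0.9, 0.1]
grip_width: 0.011
```

```bash
sed -i 's/^zb=.*/zb=.0177/' m.py; python3 m.py | grep mid | sed 's/.*J/J/'; python3 g.py 0.5085 -0.0424 0.060 23.4
```

```text
J [ 0.5902 -0.1036] L 0.09108635281791798 yaw deg 4.378485291633636 mid [ 0.5478 -0.1069] curl [ 0.5079 -0.1099]
J [0.5826 0.0526] L 0.09088270272200631 yaw deg -14.118362867433227 mid [0.5415 0.0629] curl [0.5027 0.0727]
J [ 0.5842 -0.0098] L 0.09089210914245979 yaw deg 23.372906205401822 mid [ 0.5452 -0.0266] curl [ 0.5085 -0.0425]
J [0.5798 0.154 ] L 0.09128300346931223 yaw deg 5.730265833693549 mid [0.5374 0.1498] curl [0.4976 0.1458]
t 6.55 pos [ 0.5093 -0.1099  0.0619] F [-0.102  -0.9118  0.1288] q7 -1.4290602392752019 tilt [ 0.0022 -0.0008 -1.    ] curyaw 4.442109942954735 
dp [ 0.1474 -2.2452  0.0625] turn -3.7915780114090523
```

Clip 1 (rightmost) is sound at about 11 N. On to clip 2.

Request:
move_arm(dp=[[0.15,-2.25,0.05],[0.15,-2.25,0.05],[0.15,-2.25,0.3],[0.15,-2.25,0.45],[0.15,-2.25,0.45]], turn=[-3.8,-3.8,-3.8,-3.8,-3.8], jaw=[-1,-1,-1,-1,-1])

```text
time: 7.05
position: [0.5067, -0.0434, 0.046]
tool_rot: [-3.077, -0.633, 0.003]
ft_force: [0.0, 0.8, -0.3]
grip_width: 0.004
```

```bash
python3 g.py 0.5085 -0.0424 0.0457 23.4
```

```text
t 7.05 pos [ 0.5067 -0.0434  0.046 ] F [ 0.0496  0.7561 -0.3112] q7 -1.2515139183155575 tilt [-0.0021 -0.0002 -1.    ] curyaw 23.24289682541546 
dp [ 0.069  -0.0072  0.0097] turn -0.03142063491690692
```

Request:
move_arm(dp=[[0,0,0.033],[0,0,0.067],[0,0,0.067]], turn=[0,0,0], jaw=[-1,-1,-1])

```text
time: 7.35
position: [0.5075, -0.0432, 0.0454]
tool_rot: [3.076, 0.636, -0.001]
ft_force: [-0.7, -1.0, 2.9]
grip_width: 0.003
```

Request:
move_arm(dp=[[0,0,0.05],[-0.02,0,0.1],[-0.02,0,0.1]], turn=[0,0,0], jaw=[-1,-1,-1])

```text
time: 7.65
position: [0.5069, -0.043, 0.0422]
tool_rot: [3.075, 0.637, -0.0]
ft_force: [-1.7, -1.9, 5.1]
grip_width: 0.0
```

Request:
move_arm(dp=[[0,0,0.033],[-0.01,0,0.067],[-0.01,0,0.067]], turn=[0,0,0], jaw=[-1,-1,-1])

```text
time: 7.95
position: [0.5067, -0.0425, 0.0401]
tool_rot: [3.076, 0.638, -0.0]
ft_force: [-2.1, -2.8, 3.7]
grip_width: 0.006
```

Clip 2 feels weak. I'll finish the press to about 8.5 mm down.

Request:
move_arm(dp=[[0,0,0.033],[-0.01,0,0.067],[-0.01,0,0.067]], turn=[0,0,0], jaw=[-1,-1,-1])

```text
time: 8.25
position: [0.5065, -0.0424, 0.0381]
tool_rot: [3.076, 0.639, -0.0]
ft_force: [-2.9, -2.6, 4.2]
grip_width: 0.003
```

Request:
move_arm(dp=[[0,0,0.027],[0,0,0.027],[0,0,0.027]], turn=[0,0,0], jaw=[-1,-1,-1])

```text
time: 8.55
position: [0.5064, -0.0425, 0.0373]
tool_rot: [3.076, 0.638, -0.001]
ft_force: [-2.7, -2.4, 4.6]
grip_width: 0.004
```

Request:
move_arm(dp=[[0,0,-0.2],[0,0,-0.5],[0,0,-0.8],[0,0,-0.8]], turn=[0,0,0,0], jaw=[-1,-1,-1,-1])

```text
time: 8.95
position: [0.5076, -0.0421, 0.0629]
tool_rot: [3.075, 0.639, 0.004]
ft_force: [0.3, -0.9, 0.3]
grip_width: 0.005
```

```bash
python3 g.py 0.5027 0.0727 0.060 -14.1
```

```text
t 8.95 pos [ 0.5076 -0.0421  0.0629] F [ 0.2794 -0.8769  0.2975] q7 -1.236300763637064 tilt [ 0.0027 -0.0002 -1.    ] curyaw 23.46488534146156 
dp [ 1.373  -3.5766  0.0943] turn 7.5129770682923125
```

Clip 2 gives about 4.6 N, which looks tired. I'll press the other two to compare.

Request:
move_arm(dp=[[1.37,-3.58,0],[1.37,-3.58,0],[1.37,-3.58,0],[1.37,-3.58,0],[1.37,-3.58,0.1]], turn=[7.5,7.5,7.5,7.5,7.5], jaw=[-1,-1,-1,-1,-1])

```text
time: 9.45
position: [0.5014, 0.0741, 0.0585]
tool_rot: [-3.117, 0.387, -0.001]
ft_force: [-0.1, -0.7, 0.7]
grip_width: 0.005
```

Request:
move_arm(dp=[[0,0,0],[0,0,0]], turn=[0,0], jaw=[-1,-1])

```text
time: 9.65
position: [0.5012, 0.0724, 0.0582]
tool_rot: [3.118, -0.381, -0.001]
ft_force: [0.1, -0.6, 0.5]
grip_width: 0.006
```

```bash
python3 g.py 0.5027 0.0727 0.0475 -14.1
```

```text
t 9.65 pos [0.5012 0.0724 0.0582] F [ 0.0606 -0.6244  0.5447] q7 -2.1171032903359763 tilt [-0.0004 -0.     -1.    ] curyaw -13.929373402326535 
dp [ 0.0448 -0.0225  0.3563] turn 0.034125319534692264
```

Request:
move_arm(dp=[[0.05,0,0.3],[0.05,0,0.38],[0.05,0,0.38]], turn=[0,0,0], jaw=[-1,-1,-1])

```text
time: 9.95
position: [0.5024, 0.0717, 0.0462]
tool_rot: [3.118, -0.384, -0.002]
ft_force: [-0.3, -0.3, 0.8]
grip_width: 0.003
```

Request:
move_arm(dp=[[0,0,0.05],[0,0,0.1],[-0.02,0,0.15],[-0.02,0,0.15]], turn=[0,0,0,0], jaw=[-1,-1,-1,-1])

```text
time: 10.35
position: [0.5023, 0.0722, 0.0432]
tool_rot: [3.117, -0.384, -0.0]
ft_force: [-3.2, -0.3, 7.3]
grip_width: 0.007
```

Request:
move_arm(dp=[[0,0,0.05],[-0.02,0,0.1],[-0.02,0,0.1]], turn=[0,0,0], jaw=[-1,-1,-1])

```text
time: 10.65
position: [0.5014, 0.0724, 0.0403]
tool_rot: [3.117, -0.384, -0.001]
ft_force: [-4.4, -0.4, 9.4]
grip_width: 0.003
```

Request:
move_arm(dp=[[0,0,0.05],[-0.02,0,0.095],[-0.02,0,0.095],[-0.02,0,0.095]], turn=[0,0,0,0], jaw=[-1,-1,-1,-1])

```text
time: 11.05
position: [0.5009, 0.0725, 0.0377]
tool_rot: [3.117, -0.384, -0.001]
ft_force: [-4.2, -0.5, 10.6]
grip_width: 0.005
```

Request:
move_arm(dp=[[0,0,-0.2],[0,0,-0.5],[0,0,-0.75],[0,0,-0.75]], turn=[0,0,0,0], jaw=[-1,-1,-1,-1])

```text
time: 11.45
position: [0.5018, 0.0726, 0.0601]
tool_rot: [-3.118, 0.384, -0.003]
ft_force: [-0.1, -0.1, -0.2]
grip_width: 0.008
```

```bash
python3 g.py 0.4976 0.1458 0.060 5.7
```

```text
t 11.45 pos [0.5018 0.0726 0.0601] F [-0.0843 -0.0987 -0.1998] q7 -2.1187141353891605 tilt [ 0.0017  0.     -1.    ] curyaw -14.055952880305016 
dp [-0.7289 -2.3313  0.003 ] turn -3.9511905760610033
```

Clip 3 is sound (10.6 N at about 8 mm). Last is clip 4.

Request:
move_arm(dp=[[-0.73,-2.33,0],[-0.73,-2.33,0],[-0.73,-2.33,0],[-0.73,-2.33,0],[-0.73,-2.33,0]], turn=[-3.95,-3.95,-3.95,-3.95,-3.95], jaw=[-1,-1,-1,-1,-1])

```text
time: 11.95
position: [0.4967, 0.1449, 0.0586]
tool_rot: [3.137, 0.153, -0.001]
ft_force: [0.2, -0.2, -0.4]
grip_width: 0.006
```

```bash
python3 g.py 0.4976 0.1458 0.0475 5.7
```

```text
t 11.95 pos [0.4967 0.1449 0.0586] F [ 0.1604 -0.209  -0.434 ] q7 -1.9495733794960097 tilt [-0.0008 -0.0005 -1.    ] curyaw 5.5801184871176375 
dp [ 0.0342 -0.0272  0.3714] turn -0.023976302576471653
```

Request:
move_arm(dp=[[0.03,-0.03,0.3],[0.03,-0.03,0.38],[0.03,-0.03,0.38]], turn=[0,0,0], jaw=[-1,-1,-1])

```text
time: 12.25
position: [0.4971, 0.1459, 0.0467]
tool_rot: [3.137, 0.154, -0.003]
ft_force: [0.2, 0.0, 0.1]
grip_width: 0.002
```

Request:
move_arm(dp=[[0,0,0.05],[0,0,0.1],[-0.02,0,0.15],[-0.02,0,0.15]], turn=[0,0,0,0], jaw=[-1,-1,-1,-1])

```text
time: 12.65
position: [0.4974, 0.1464, 0.0441]
tool_rot: [3.137, 0.156, 0.001]
ft_force: [-2.0, -0.8, 7.7]
grip_width: 0.008
```

Request:
move_arm(dp=[[0,0,0.05],[-0.02,0,0.1],[-0.02,0,0.1]], turn=[0,0,0], jaw=[-1,-1,-1])

```text
time: 12.95
position: [0.4965, 0.1464, 0.0412]
tool_rot: [3.137, 0.156, -0.0]
ft_force: [-2.9, -1.3, 8.6]
grip_width: 0.003
```

Request:
move_arm(dp=[[0,0,0.05],[-0.02,0,0.1],[-0.02,0,0.12],[-0.02,0,0.12]], turn=[0,0,0,0], jaw=[-1,-1,-1,-1])

```text
time: 13.35
position: [0.4957, 0.1463, 0.0377]
tool_rot: [3.137, 0.156, -0.001]
ft_force: [-3.8, -1.2, 10.0]
grip_width: 0.004
```

Request:
move_arm(dp=[[0,0,-0.2],[0,0,-0.7],[0,0,-1.5],[0,0,-2],[0,0,-2]], turn=[0,0,0,0,0], jaw=[-1,-1,-1,-1,-1])

```text
time: 13.85
position: [0.4977, 0.1469, 0.0991]
tool_rot: [-3.138, -0.156, -0.008]
ft_force: [0.3, 0.1, 0.5]
grip_width: 0.008
```

```bash
python3 g.py 0.5452 -0.0266 0.095 23.4
```

```text
t 13.85 pos [0.4977 0.1469 0.0991] F [0.2504 0.0896 0.5067] q7 -1.9184652941765423 tilt [ 0.0048  0.0004 -1.    ] curyaw 5.6806845293345365 
dp [1.0017 5.9114 0.1426] turn -3.543863094133093
```

Clip 2 is the tired one: 4.6 N against 11.1, 10.6 and 10.0 N. I'll go there with the jaws half open and look.

Request:
move_arm(dp=[[1,5.9,0.1],[1,5.9,0.1],[1,5.9,0.1],[1,5.9,0.1],[1,5.9,0.1]], turn=[-3.55,-3.55,-3.55,-3.55,-3.55], jaw=[0,0,0,0,0])

```text
time: 14.35
position: [0.5435, -0.0348, 0.0922]
tool_rot: [3.077, 0.621, -0.003]
ft_force: [0.6, 0.2, 0.2]
grip_width: 0.372
```

Request:
move_arm(dp=[[0,0,0],[0,0,0]], turn=[0,0], jaw=[0,0])

```text
time: 14.55
position: [0.5427, -0.0253, 0.093]
tool_rot: [-3.074, -0.64, 0.002]
ft_force: [0.3, -0.5, 0.5]
grip_width: 0.487
```

```bash
python3 g.py 0.5452 -0.0266 0.06 23.4;  python3 - <<'E'
from h import *
a=ctrl.get_image('scene')[150:270,220:380,::-1]
cv2.imwrite('pics/p3.png',cv2.convertScaleAbs(cv2.resize(a,(800,600),interpolation=cv2.INTER_CUBIC),alpha=1.6))
M=R.from_euler('z',23.4,degrees=True).as_matrix()
for p in([0,0,.017],[-.04,0,.028],[.042,0,.01]): print((proj('scene',M@p+[.5452,-.0266,.0177])-[220,150])*5)
E
```

```text
t 14.55 pos [ 0.5427 -0.0253  0.093 ] F [ 0.2711 -0.4569  0.4501] q7 -1.2805542519277573 tilt [-0.0012  0.0009 -1.    ] curyaw 23.535182569644903 
dp [0.0603 0.0752 1.0986] turn 0.02703651392898223
[[351.2579 272.2495]]
[[397.054  215.7788]]
[[301.8    326.0592]]
```

View pics/p3.png

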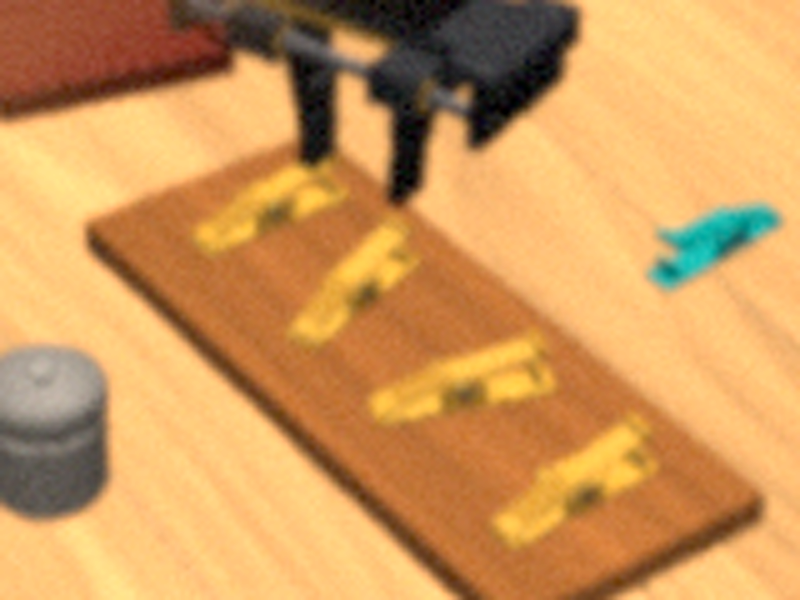

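The picture shows clip 2 at (352,275) in the crop, predicted (351,272), and all the clips are in place. Descending.

Request:
move_arm(dp=[[0.06,0.075,0.6],[0.06,0.075,1.4],[0.06,0.075,1.7],[0.06,0.075,1.7]], turn=[0,0,0,0], jaw=[0,0,0,0])

```text
time: 15.0
position: [0.5444, -0.0268, 0.0413]
tool_rot: [-3.074, -0.641, 0.005]
ft_force: [-0.6, 0.4, 0.5]
grip_width: 0.503
```

```bash
python3 g.py 0.5452 -0.0266 0.0205 23.4
```

```text
t 15.0 pos [ 0.5444 -0.0268  0.0413] F [-0.6441  0.424   0.4692] q7 -1.3141769327773516 tilt [-0.0032  0.0007 -1.    ] curyaw 23.562420542715667 
dp [0.0297 0.0054 0.6917] turn 0.032484108543133064
```

Request:
move_arm(dp=[[0.02,0,0.3],[0.02,0,0.55],[0.02,0,0.66],[0.02,0,0.66]], turn=[0,0,0,0], jaw=[0,0,0,0])

```text
time: 15.4
position: [0.5461, -0.0279, 0.0224]
tool_rot: [-3.076, -0.638, 0.001]
ft_force: [0.2, -0.7, -0.2]
grip_width: 0.498
```

Request:
move_arm(dp=[[0,0,0],[0,0,0],[0,0,0],[0,0,0],[0,0,0]], turn=[0,0,0,0,0], jaw=[-0.4,-0.7,-0.7,-0.7,-0.7], grip_force=15)

```text
time: 15.9
position: [0.5465, -0.0278, 0.0231]
tool_rot: [3.076, 0.638, 0.0]
ft_force: [-0.6, 0.8, 1.2]
grip_width: 0.228
```

Request:
move_arm(dp=[[0,0,0],[0,0,0],[0,0,0]], turn=[0,0,0], jaw=[-1,-1,-1])

```text
time: 16.2
position: [0.5465, -0.0278, 0.023]
tool_rot: [3.076, 0.638, 0.0]
ft_force: [-1.7, 0.4, 3.1]
grip_width: 0.225
```

```bash
python3 g.py 0.5452 -0.0266 0.0205 23.4
```

```text
t 16.2 pos [ 0.5465 -0.0278  0.023 ] F [-1.7329  0.3791  3.1486] q7 -1.3296882352871908 tilt [ 0.0002 -0.0001 -1.    ] curyaw 23.448255155071507 
dp [-0.025  -0.0548  0.0844] turn 0.009651031014300315
```

Held across the ears (19.6 mm wide). Now lift it and find the tray.

Request:
move_arm(dp=[[0,0,-0.3],[0,0,-1],[0,0,-2],[0,0,-2.5],[0,0,-2.5]], turn=[0,0,0,0,0], jaw=[-1,-1,-1,-1,-1])

```text
time: 16.7
position: [0.5484, -0.0281, 0.1003]
tool_rot: [3.074, 0.637, 0.007]
ft_force: [-0.1, -0.8, -2.2]
grip_width: 0.229
```

```bash
python3 - <<'E'
from h import *
ctrl.get_image('top')
r=ctrl.masks_of('top','tray')[0];ys,xs=np.where(r['region'])
b=cv2.boxPoints(cv2.minAreaRect(np.c_[xs,ys].astype(np.float32)))
w=np.array([ray('top',p,.018)[:2] for p in b]);print(r['confidence'],b,w,w.mean(0))
a=ctrl.get_image('scene')[90:270,180:420,::-1]
cv2.imwrite('pics/p4.png',cv2.convertScaleAbs(cv2.resize(a,(800,600),interpolation=cv2.INTER_CUBIC),alpha=1.6))
E
python3 g.py 0.54 -0.33 0.1 0
```

```text
0.68 [[403.6    255.8   ]
 [413.02   189.86  ]
 [483.9999 200.    ]
 [474.58   265.94  ]] [[ 0.4768 -0.2496]
 [ 0.6175 -0.2743]
 [ 0.5961 -0.4229]
 [ 0.457  -0.395 ]] [ 0.5369 -0.3354]
t 16.85 pos [ 0.5455 -0.028   0.0966] F [-0.0924 -0.4371 -1.6283] q7 -1.2785745531136408 tilt [-0.0019 -0.0001 -1.    ] curyaw 23.436003334614554 
dp [-4.1715  9.162  -0.1122] turn 4.6872006669229105
```

View pics/p4.png

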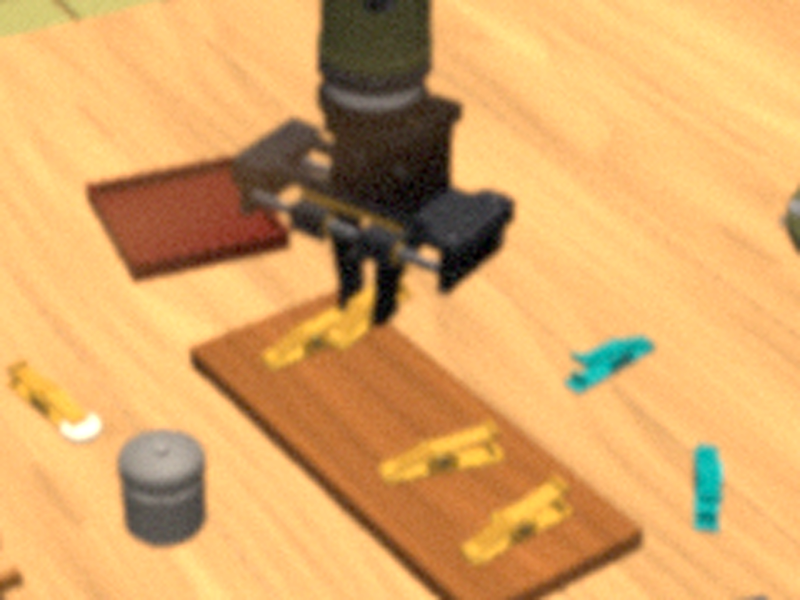

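The picture shows the clip held level at (365,310), the other clips unmoved, and the tray clear. Carrying it over.

Request:
move_arm(dp=[[-4,9.3,-0.2],[-4,9.3,-0.2],[-4,9.3,-0.2],[-4,9.3,-0.2],[-4,9.3,-0.2]], turn=[1.2,2.4,3.6,4.8,5.6], jaw=[-1,-1,-1,-1,-1])

```text
time: 17.35
position: [0.5458, -0.2794, 0.1009]
tool_rot: [-3.138, 0.13, 0.004]
ft_force: [1.2, -0.1, -0.8]
grip_width: 0.231
```

Request:
move_arm(dp=[[0,0,0],[0,0,0]], turn=[0,0], jaw=[-1,-1])

```text
time: 17.55
position: [0.5456, -0.2791, 0.1006]
tool_rot: [-3.137, 0.13, 0.005]
ft_force: [0.7, 1.1, -1.6]
grip_width: 0.235
```

```bash
python3 g.py 0.537 -0.335 0.05 -5
```

```text
t 17.55 pos [ 0.5456 -0.2791  0.1006] F [ 0.6887  1.0877 -1.6246] q7 -1.3247128414093496 tilt [-0.0031  0.0017 -1.    ] curyaw -4.73892180642117 
dp [-0.1246  1.8842  1.6836] turn 0.05221563871576507
```

Request:
move_arm(dp=[[-0.1,1.9,0],[-0.1,1.9,0.3],[-0.1,1.9,1],[-0.1,1.9,1.7],[-0.1,1.9,1.7]], turn=[0,0,0,0,0], jaw=[-1,-1,-1,-1,-1])

```text
time: 18.05
position: [0.5373, -0.3308, 0.0474]
tool_rot: [-3.134, 0.121, 0.011]
ft_force: [-0.9, 0.2, -1.2]
grip_width: 0.228
```

```bash
python3 g.py 0.537 -0.335 0.0115 -5
python3 - <<'E'
from h import *
a=ctrl.get_image('scene')[90:225,150:330,::-1]
cv2.imwrite('pics/p5.png',cv2.convertScaleAbs(cv2.resize(a,(800,600),interpolation=cv2.INTER_CUBIC),alpha=1.6))
E
```

```text
t 18.05 pos [ 0.5373 -0.3308  0.0474] F [-0.9184  0.1873 -1.2105] q7 -1.2522534478639196 tilt [-0.0066  0.0051 -1.    ] curyaw -4.406200000928903 
dp [0.0095 0.1471 1.1973] turn 0.11875999981421899
```

View pics/p5.png

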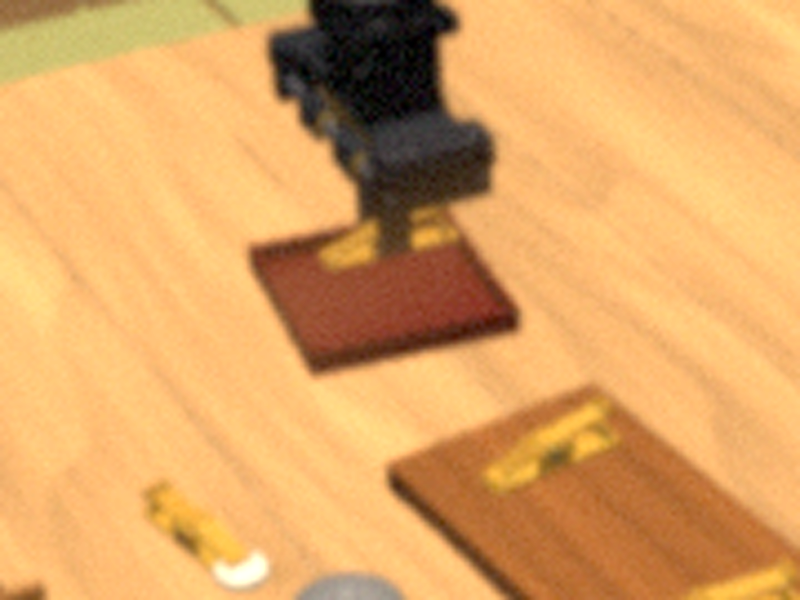

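The clip hangs level over the tray at (390,245). I'll lower it gently.

Request:
move_arm(dp=[[0,0.02,0.4],[0,0.02,0.8],[0,0.02,1.0],[0,0.02,1.05],[0,0.02,1.05]], turn=[0,0,0,0,0], jaw=[-1,-1,-1,-1,-1])

```text
time: 18.6
position: [0.5395, -0.335, 0.02]
tool_rot: [-3.139, 0.125, 0.0]
ft_force: [-0.1, -0.4, -0.9]
grip_width: 0.23
```

Request:
move_arm(dp=[[0,0,0.03],[0,0,0.03]], turn=[0,0], jaw=[-1,-1])

```text
time: 18.8
position: [0.5399, -0.3352, 0.0198]
tool_rot: [3.139, -0.125, 0.001]
ft_force: [-0.6, 0.8, -0.7]
grip_width: 0.225
```

Request:
move_arm(dp=[[0,0,0.03],[0,0,0.03]], turn=[0,0], jaw=[-1,-1])

```text
time: 19.0
position: [0.5397, -0.3351, 0.0186]
tool_rot: [3.139, -0.125, 0.0]
ft_force: [0.6, 0.0, -1.0]
grip_width: 0.232
```

Another 8 mm or so to go.

Request:
move_arm(dp=[[0,0,0.07],[0,0,0.14],[0,0,0.14]], turn=[0,0,0], jaw=[-1,-1,-1])

```text
time: 19.3
position: [0.5393, -0.3349, 0.0138]
tool_rot: [-3.139, 0.125, 0.001]
ft_force: [-0.3, 0.5, -0.5]
grip_width: 0.23
```

Request:
move_arm(dp=[[0,0,0.05],[0,0,0.07],[0,0,0.07]], turn=[0,0,0], jaw=[-1,-1,-1])

```text
time: 19.6
position: [0.5395, -0.335, 0.012]
tool_rot: [-3.139, 0.125, 0.0]
ft_force: [-0.5, -0.7, -0.8]
grip_width: 0.228
```

Request:
move_arm(dp=[[0,0,0.03],[0,0,0.03]], turn=[0,0], jaw=[-1,-1])

```text
time: 19.8
position: [0.5396, -0.335, 0.0112]
tool_rot: [3.139, -0.125, -0.0]
ft_force: [0.2, -0.2, -0.3]
grip_width: 0.225
```

Request:
move_arm(dp=[[0,0,0.03],[0,0,0.03]], turn=[0,0], jaw=[-1,-1])

```text
time: 20.0
position: [0.5397, -0.335, 0.011]
tool_rot: [3.139, -0.125, -0.0]
ft_force: [-1.7, 1.0, 3.6]
grip_width: 0.229
```

Contact with the floor at +3.6 N. I'll release, rise and look.

Request:
move_arm(dp=[[0,0,0],[0,0,0],[0,0,0],[0,0,0]], turn=[0,0,0,0], jaw=[-0.4,-0.2,0,0])

```text
time: 20.4
position: [0.5396, -0.335, 0.0102]
tool_rot: [3.139, -0.125, -0.0]
ft_force: [-0.0, -0.5, 0.6]
grip_width: 0.463
```

Request:
move_arm(dp=[[0,0,-0.5],[0,0,-1.5],[0,0,-3],[0,0,-4.5],[0,0,-5]], turn=[0,0,0,0,0], jaw=[0,0,0,0,0])

```text
time: 20.9
position: [0.5425, -0.3363, 0.1676]
tool_rot: [3.134, -0.124, 0.014]
ft_force: [1.1, -0.4, 0.7]
grip_width: 0.503
```

Request:
move_arm(dp=[[0,4,0],[0,4,0],[0,4,0],[0,4,0]], turn=[0,0,0,0], jaw=[0,0,0,0])

```text
time: 21.3
position: [0.5273, -0.4598, 0.1601]
tool_rot: [3.136, -0.136, -0.002]
ft_force: [-0.5, -0.2, -0.9]
grip_width: 0.499
```

Run:
```python
from h import *
a=ctrl.get_image('scene')[100:280,150:390,::-1];b=ctrl.get_image('top')[100:280,190:500,::-1]
a=cv2.resize(a,(400,300),interpolation=cv2.INTER_CUBIC);b=cv2.resize(b,(517,300),interpolation=cv2.INTER_CUBIC)
o=np.zeros((600,600,3),np.uint8);o[:300,:400]=a;o[300:,:517]=b
cv2.imwrite('pics/p6.png',cv2.convertScaleAbs(o,alpha=1.6)); s=ctrl.get_state();print(s['time'],s['position'],s['ft_force'])
# board clip shift against the first picture
t0=cv2.imread('pics/top0.png');t1=ctrl.get_image('top')[:,:,::-1].copy()
for t in(t0,t1):
    m=cv2.inRange(cv2.cvtColor(t,cv2.COLOR_BGR2HSV),(16,100,60),(35,255,255));k=np.zeros_like(m);k[195:256,200:350]=m[195:256,200:350]
    n,l,st,ce=cv2.connectedComponentsWithStats(k);print([ce[i].round(1).tolist() for i in range(1,n) if st[i,4]>100])
```

```text
21.4 [ 0.5302 -0.4541  0.1603] [ 0.0259  0.7895 -0.2575]
[[335.2, 222.8], [254.1, 225.4], [297.6, 223.7], [213.7, 227.3]]
[[335.2, 222.9], [254.0, 225.5], [213.7, 227.3]]
```

View pics/p6.png

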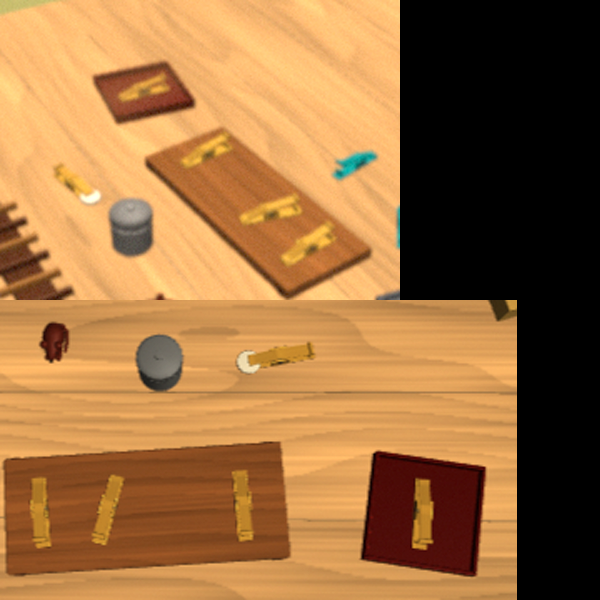

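The clip lies flat and upright in the middle of the tray at (423,513). The three sound clips moved by 0.1 px or less. Handing in.

```bash
python3 -c "
from bench import ctrl
print(ctrl.close_job())"
```

```text
the job is handed in; nothing more can be done
None
```

The tired clip is in the red tray, flat and right side up, and I handed the job in at about 21.5 s of the 67 s allowed.

I pressed all four curls, working from the tray side outwards. The stop was never reached, and the third and fourth presses may be just short of 8 mm:

| Clip (from the tray side) | Depth pressed | Push-back |
|---|---|---|
| 1 | about 8.5 mm | 11.1 N |
| 2 | about 8.4 mm | 4.6 N |
| 3 | about 8 mm | 10.6 N |
| 4 | about 8 mm | 10.0 N |

Clip 2 was clearly the tired one. I gripped it by its ears and set it down in the middle of the tray.

- **Final pictures:** the clip sits in the tray, and the three sound clips are within 0.1 px of where they started. The nut clip, canister and mouse look undisturbed by eye, though I did not measure them. The inkstone was outside the last crops, but the arm never went near it.
- **Disagreement:** the board height fitted from the images (9 mm) was outside the stated range. I used the height felt at first contact instead, about 17.7 mm.
- **Side force:** pressing also dragged sideways on the fingers, by up to 8 N on the first clip.

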